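# Feel out a spacer's blind bore on the gauge peg, then hold it bore-up

### The arm

A 6-joint arm with a two-finger parallel gripper is mounted at the origin on the work surface. World frame = base frame: x ahead of the robot, y to its left, z up, the work surface at z = 0. Lengths are in m, angles in rad, forces in N, time in s.
With the tool pointing down it reaches from about 0.3 to 0.75 m from the base axis. Payload 8.5 kg.
Tool frame: the origin (TCP) lies midway between the tips of the shut fingers; the grasp point (between the pads) lies 19 mm behind it; z points along the fingers, y is the line along which they close (so a half turn about z gives the same grasp; the last joint's range is limited). The gripper opens to 88 mm and grips with 3 to 60 N. Pads are 18 mm wide; open, the fingers measure 123 mm over their backs; the gripper's body (75 mm by 187 mm) begins 45 mm behind the grasp point.
Start: joints at [-0.215, 0.381, 1.297, -0, 1.464, -0.215], TCP at [0.55, 0, 0.209] pointing down, gripper open.
Joint ranges: [-3.11, 3.11], [-0.89, 2.33], [0.22, 2.48], [-1.42, 4.56], [0.17, 2.85], [-2.88, 2.88]. Speed limits (rad/s): [2.39, 2.39, 3.14, 3.14, 3.14, 3.14].

### API

Orientations are given as a 3x3 rotation matrix whose columns are the frame's x, y, z axes.
In Python, from bench import robot, snapshot, calibration gives the robot as it stands. The module is installed in compiled form; this text tells all that it offers.
- The arm moves only by the shell command python3 -m creep 'ROWS' [OPENING] [FORCE]. ROWS is JSON, a list of rows, each a list of 2 entries, a list of its own where there are three numbers: the shift along the tool's x, y, z in m, then the turn about the tool's z in rad. In form: [[[dx, dy, dz], turn], ...]. A call has exactly 10 rows; each row shifts and turns the commanded pose from where the row before left it, along the tool's axes as they then stand; what a row does not reach is not made up. A row lasts 1/12 s, in which the tool goes at most 41.7 mm and 7.16 degrees, less where a joint would pass 70% of its speed; a pose out of reach is approached as far as the arm can. A call is refused whole if a number of a shift passes 0.0417 or a number of a turn 0.125, either way. A call with a gripper value outside its range is refused whole. OPENING is the finger opening in m, from 0 to 0.0881, set as the call begins (- or left out, the last holds). The fingers move at their own pace and stop on an object; FORCE is the grip in N (left out, the last holds). Time passes only in rows, so rows that do not move let the fingers close, or fill a call up. It gives the time, the measured TCP pose, the force, the opening and the grip force at its end, in the units of the state.
- robot.read_state(): the state, without advancing time (a new reading comes with each control period).
- snapshot(name): name is "scene" or "side" or "wrist"; returns the picture (420x560x3 uint8, red, green, blue); there is no depth.
- calibration(name): a dict with "K" (3x3 intrinsics, pixels), "R" (3x3) and "t" (3): a world point X has camera coordinates R X + t; the wrist camera has in their place "T_tool_cam" (4x4, takes a point from camera to tool coordinates, whose origin is the TCP and whose axes are the flange's). Camera axes: x right, y down, z forward; pixel columns grow to the right and rows downward; lengths in m; the calibration is good to about 2 mm. A picture is of the moment at which its call begins: read the wrist's pose just before it. calibration takes no time and is no camera call.
- robot.hand_in(): hands the job in; it is judged then, once.
The state is a dict: "t": time; "q": joint angles; "dq": joint speeds; "joint_torque": joint torques, N m; "tool_pos": TCP position; "ee_rot": TCP orientation; "wrist_force": force on the tool from outside, world axes, zero at the start; "ft_torque": the same for the moment, N m; "width": finger opening in m; "grasp_force": force on a finger pad.
Only numpy, scipy, OpenCV 4.12 (cv2) and the standard library are available. Lean on these libraries where they do the work, as an engineer would, in place of code of your own. Each camera call takes 0.05 s, during which the arm holds its last target. There are 200 camera calls.

### The job

The gold-coloured square spacer lying on the bench has a deep blind bore in one end and only a shallow look-alike recess in the other. Find the deep end by feel: holding the spacer with that end straight down, lower it gently over the upright gauge peg until the peg bottoms in the bore, and hold it there a moment. Then turn it over and finish with the gripper holding it still in clear air, deep bore straight up and at least a hand's width (15 cm) above the bench, and do not let go of it at the end (you may lay it down on the way to change grip). Leave the other things on the bench where they are.

Things in the scene. Friction and masses are not known exactly. Their poses are not given: they have to be found in the camera images.
- spacer: gold-anodised aluminium square bar piece, 40 x 40 mm in section and 64 mm long, about 0.23 kg, starting on its side. Origin at its centre; z is its long axis and points out of the end with the deep bore (blind bore 24 mm diameter, 40 mm deep); x and y are square to its flat sides. The opposite (-z) end has a recess of the same diameter only 4 mm deep.
- bore_mouth (a point): centre of the deep bore's mouth, 32 mm from the spacer's centre along its +z; axes as the spacer's
- bore_floor (a point): centre of the deep bore's floor, 40 mm below the mouth (8 mm from the spacer's centre towards -z); axes as the spacer's
- gauge: depth gauge, bolted to the bench: a blue base 100 mm (x) by 80 mm (y) by 18 mm high with an upright steel peg at its centre, peg 16 mm diameter, standing 50 mm above the base, tip chamfered over the last 4 mm to 10 mm diameter. Origin on the bench under the peg, z up. (Some 0.8 m straight ahead of the robot a heavy steel lathe chuck, 200 mm across and up to 111 mm high, is fixed to the bench: an obstacle only.)
- peg_tip (a point): centre of the peg's top, 68 mm above the bench on the peg's axis; axes as the gauge's. With the peg bottomed in the deep bore, the spacer's centre stands 60 mm and its mouth 28 mm above the bench; on the shallow end the peg would stop the spacer's centre at 96 mm. The peg is rigid: pressing harder than 45 N counts as rough
- cup: clear plastic cup, loose, 90 mm across the rim, 115 mm high, standing; origin under its centre. Leave alone
- damper: black damper tube with an aluminium head, loose, standing, 44 mm diameter (head 60 mm), 150 mm high; origin under its centre. Leave alone
- oring_big: black rubber ring lying flat, 64 mm outside, 6 mm thick; origin under its centre. Leave alone
- oring_small: black rubber ring lying flat, 48 mm outside, 6 mm thick; origin under its centre. Leave alone
- screwdriver: screwdriver with orange handle, 200 mm long, 26 mm thick, lying along its x axis, handle to -x; origin under its middle. Leave alone
- wrench: steel wrench, about 170 mm long and 7 mm thick, lying along its x axis; origin under its middle. Leave alone
- caliper: digital caliper lying along its x axis, 160 mm long, blue slider, 14 mm high. Leave alone
Not all that is in view belongs to the job. There is more than one size of the spacer; the one meant has the size given above.

How it is judged:
By the outcome, as a careful person would: the job done as asked, in the order asked, and still so for the second after the job is handed in, while the arm keeps its last pose, push and grip.
It also fails if it takes over 67 s, if anything falls off the work surface, if the arm or the gripper's body presses on something with over 40 N, if the wrist force passes 120 N, or if a joint passes its speed limit or range.

## Working session

There is one attempt and no reset: what is moved stays moved. The work goes in short steps, Python scripts to look and compute and a shell command to move; the robot and the scene stay as the last step left them, time stands still between calls to the robot, and variables do not carry over. Pictures are saved under pics/ and viewed, at most 10 in all, crops included, and the job is handed in when it is done.

```bash
mkdir -p pics; python3 - <<'E'
from bench import robot,snapshot,calibration
import cv2,numpy as np
s=robot.read_state();print(s['t'],s['tool_pos'],np.round(s['ee_rot'],3),s['width'])
for n in ['scene','side','wrist']:
    im=snapshot(n);cv2.imwrite(f'pics/{n}0.png',im[:,:,::-1])
    c=calibration(n);print(n,{k:np.round(v,4).tolist() for k,v in c.items()})
a=cv2.imread('pics/scene0.png');b=cv2.imread('pics/side0.png')
E
```

```text
0.0 [5.49689066e-01 5.12107635e-05 2.08755440e-01] [[ 0.     1.    -0.001]
 [ 1.    -0.     0.   ]
 [ 0.    -0.001 -1.   ]] 0.08832551659393023
scene {'K': [[483.8514, 0.0, 276.5503], [0.0, 483.8514, 212.7879], [0.0, 0.0, 1.0]], 'R': [[0.5822, 0.8128, -0.02], [0.5517, -0.413, -0.7246], [-0.5972, 0.4109, -0.6889]], 't': [-0.3024, -0.2694, 1.8317]}
side {'K': [[401.0701, 0.0, 276.961], [0.0, 401.0701, 209.9063], [0.0, 0.0, 1.0]], 'R': [[-0.977, -0.2122, 0.02], [-0.1328, 0.5327, -0.8359], [0.1667, -0.8193, -0.5486]], 't': [0.5124, 0.1324, 0.9808]}
wrist {'K': [[316.7832, 0.0, 284.2498], [0.0, 316.7832, 212.8105], [0.0, 0.0, 1.0]], 'T_tool_cam': [[-0.0008, -0.9563, -0.2925, 0.0758], [1.0, -0.0011, 0.0009, -0.0002], [-0.0012, -0.2925, 0.9563, -0.1747], [0.0, 0.0, 0.0, 1.0]]}
```

View pics/scene0.png

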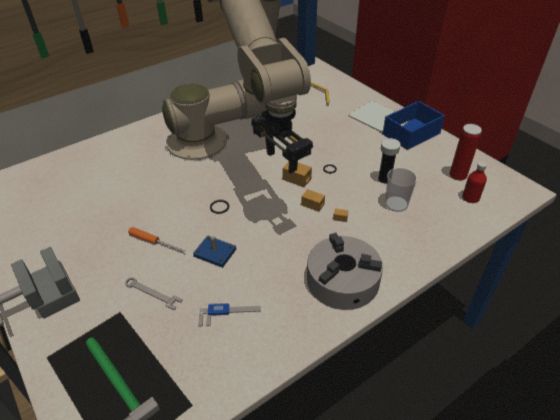

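View pics/side0.png

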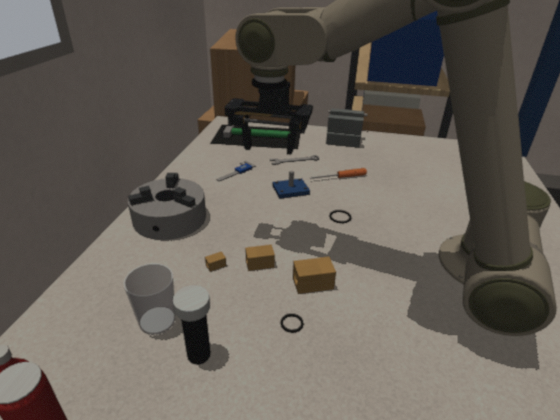

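The scene view shows three gold blocks at about (297,172), (313,200) and (341,214), with the gauge at (214,249). In the side view the blocks are at (314,274), (260,257) and (215,261), and the gauge is at (291,186). I'll measure these next.

```bash
cat > h.py <<'E'
import cv2,numpy as np
from bench import robot,snapshot,calibration
def cam(n,s=None):
    c=calibration(n)
    if n!='wrist': return c['K'],c['R'],c['t']
    T=np.eye(4);T[:3,:3]=s['ee_rot'];T[:3,3]=s['tool_pos']
    W=np.linalg.inv(T@c['T_tool_cam']);return c['K'],W[:3,:3],W[:3,3]
def proj(C,X):
    p=C[0]@(C[1]@np.asarray(X,float)+C[2]);return p[:2]/p[2]
def ray(C,uv):
    K,R,t=C;d=R.T@np.linalg.solve(K,[uv[0],uv[1],1.]);return -R.T@t,d/np.linalg.norm(d)
def onz(C,uv,z):
    o,d=ray(C,uv);return o+d*(z-o[2])/d[2]
def tri(obs):
    A=0;b=0
    for C,uv in obs:
        o,d=ray(C,uv);P=np.eye(3)-np.outer(d,d);A=A+P;b=b+P@o
    X=np.linalg.solve(A,b);return X,[np.round(proj(C,X)-uv,1).tolist() for C,uv in obs]
def blobs(rgb,lo,hi,amin=60):
    m=cv2.inRange(cv2.cvtColor(rgb,cv2.COLOR_RGB2HSV),lo,hi)
    m=cv2.morphologyEx(m,cv2.MORPH_CLOSE,np.ones((3,3)))
    cs=[c for c in cv2.findContours(m,cv2.RETR_EXTERNAL,cv2.CHAIN_APPROX_NONE)[0] if cv2.contourArea(c)>amin]
    return sorted(cs,key=cv2.contourArea,reverse=True)
GOLD=((12,120,60),(30,255,255)); BLUE=((100,120,40),(125,255,255))
def cen(c):
    m=cv2.moments(c);return np.array([m['m10'],m['m01']])/m['m00']
E
python3 - <<'E'
from h import *
for n in ['scene','side']:
    im=cv2.imread(f'pics/{n}0.png')[:,:,::-1].copy();C=cam(n)
    for nm,col in (('gold',GOLD),('blue',BLUE)):
        for c in blobs(im,*col,amin=40):
            p=cen(c)
            if p[1]<140: continue
            h=cv2.approxPolyDP(c,2.5,True)[:,0]
            print(n,nm,p.round(),cv2.contourArea(c),onz(C,p,.02).round(3),h.tolist())
E
```

```text
scene gold [298. 174.] 373.5 [0.406 0.171 0.02 ] [[287, 163], [283, 177], [304, 185], [310, 177], [310, 167], [297, 163], [297, 169], [288, 173]]
scene gold [313. 200.] 292.0 [0.536 0.13  0.02 ] [[307, 190], [302, 196], [302, 204], [318, 210], [323, 196]]
scene gold [340. 215.] 113.5 [0.641 0.156 0.02 ] [[335, 209], [334, 218], [345, 220], [347, 211]]
scene gold [144. 234.] 48.0 [ 0.351 -0.371  0.02 ] [[130, 229], [155, 239]]
scene blue [492. 276.] 1528.5 [1.069 0.327 0.02 ] [[525, 222], [497, 242], [479, 285], [481, 288], [465, 316], [471, 326], [481, 318]]
scene blue [215. 252.] 548.0 [ 0.543 -0.237  0.02 ] [[205, 239], [194, 254], [222, 265], [234, 246], [229, 248], [228, 244], [216, 240], [217, 250], [212, 251], [209, 240]]
scene blue [218. 309.] 168.5 [ 0.72  -0.329  0.02 ] [[228, 304], [209, 305], [208, 313], [227, 313]]
side gold [314. 274.] 1151.5 [0.406 0.158 0.02 ] [[328, 257], [294, 262], [294, 279], [299, 292], [333, 286], [334, 270]]
side gold [260. 257.] 535.0 [0.539 0.128 0.02 ] [[270, 245], [246, 248], [249, 269], [273, 266]]
side gold [215. 261.] 220.5 [0.637 0.166 0.02 ] [[220, 252], [206, 257], [210, 269], [224, 265]]
side blue [291. 188.] 354.5 [ 0.528 -0.209  0.02 ] [[308, 191], [301, 180], [295, 180], [293, 187], [289, 187], [287, 181], [274, 183], [280, 196]]
side blue [243. 168.] 41.5 [ 0.705 -0.302  0.02 ] [[250, 166], [245, 164], [245, 168], [236, 169], [240, 172]]
```

View pics/wrist0.png

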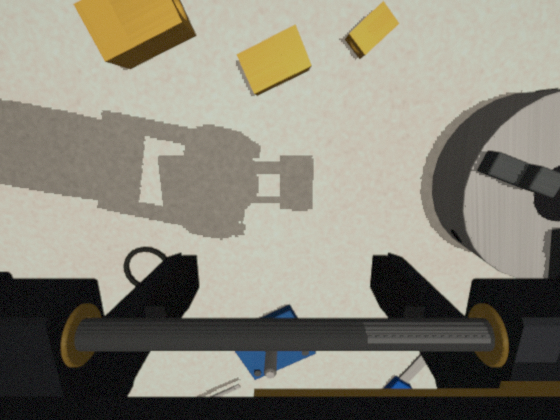

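```bash
python3 - <<'E'
from h import *
s=robot.read_state();W=cam('wrist',s);S=cam('side');G=cam('scene')
im=cv2.imread('pics/wrist0.png')[:,:,::-1].copy()
for c in blobs(im,*GOLD,amin=200):
    h=cv2.approxPolyDP(c,4,True)[:,0];print(cen(c).round(),h.tolist())
    for z in (.03,.04,.06):
        P=np.array([onz(W,p,z)[:2] for p in h]);print(z,(P*1000).round().tolist(),(np.linalg.norm(P-np.roll(P,-1,0),axis=1)*1000).round())
# block heights: top corners wrist vs side/scene
for nm,o in {'midfarR':[(W,(237,62)),(S,(270,245))]}.items(): pass
for X in ([.54,.13,.04],[.41,.16,.06],[.54,.13,0]): print(X,proj(W,X).round(),proj(S,X).round(),proj(G,X).round())
# peg tip: scene (213,237)?, side (292,172), wrist (270,374)
print(tri([(G,(213,237)),(S,(292,172)),(W,(270,374))]))
E
```

```text
[134.  28.] [[74, 4], [104, 59], [126, 67], [194, 35], [179, 0]]
0.03 [[346.0, 180.0], [367.0, 131.0], [388.0, 124.0], [460.0, 153.0], [448.0, 183.0]] [ 53.  23.  78.  33. 102.]
0.04 [[351.0, 177.0], [372.0, 130.0], [392.0, 123.0], [462.0, 151.0], [451.0, 180.0]] [52. 22. 76. 32. 99.]
0.06 [[363.0, 171.0], [382.0, 127.0], [402.0, 120.0], [468.0, 147.0], [457.0, 174.0]] [49. 21. 71. 30. 94.]
[274.  60.] [[294, 25], [237, 55], [254, 93], [309, 67]]
0.03 [[559.0, 162.0], [502.0, 135.0], [518.0, 99.0], [575.0, 124.0]] [63. 40. 62. 41.]
0.04 [[559.0, 159.0], [503.0, 133.0], [519.0, 98.0], [574.0, 122.0]] [62. 38. 60. 40.]
0.06 [[559.0, 155.0], [506.0, 130.0], [521.0, 97.0], [573.0, 120.0]] [58. 36. 57. 38.]
[438. 391.] [[559, 382], [502, 381], [498, 389], [255, 390], [255, 395], [559, 395]]
0.03 [[933.0, -279.0], [853.0, -278.0], [850.0, -292.0], [508.0, -293.0], [508.0, -302.0], [939.0, -302.0]] [ 80.  14. 342.   9. 431.  24.]
0.04 [[922.0, -269.0], [844.0, -268.0], [842.0, -281.0], [509.0, -283.0], [509.0, -291.0], [928.0, -292.0]] [ 78.  14. 332.   9. 418.  23.]
0.06 [[900.0, -249.0], 
[... 1703 characters left out ...]
-152.0], [271.0, -177.0], [257.0, -215.0], [262.0, -242.0], [281.0, -239.0], [298.0, -220.0], [277.0, -218.0], [278.0, -195.0], [296.0, -166.0], [316.0, -165.0]] [21. 32. 41. 28. 20. 25. 21. 23. 34. 20. 17.]
0.06 [[325.0, -136.0], [306.0, -139.0], [287.0, -162.0], [274.0, -198.0], [278.0, -224.0], [297.0, -221.0], [312.0, -202.0], [293.0, -201.0], [293.0, -179.0], [311.0, -152.0], [330.0, -151.0]] [19. 30. 38. 26. 18. 24. 20. 22. 32. 19. 16.]
[0.54, 0.13, 0.04] [274.  59.] [259. 251.] [313. 196.]
[0.41, 0.16, 0.06] [129.  18.] [313. 261.] [296. 167.]
[0.54, 0.13, 0] [275.  65.] [259. 264.] [313. 205.]
(array([ 0.53029688, -0.22877857,  0.06705002]), [[-0.1, 0.1], [-0.5, -0.2], [-1.3, -0.4]])
```

The middle block is the spacer: 62×40 mm measured, centred at about (0.539, 0.128), long axis at 24°. The peg is near (0.530, −0.229). The tool can't tilt, so I'll pivot the spacer in a light grip. I'll take it by its +x end.

```bash
python3 -m creep '[[[0.0343,0.0023,0],0],[[0.0343,0.0023,0],0],[[0.0343,0.0023,0],0],[[0.0343,0.0023,0],0],[[0,0,0.01],0.115],[[0,0,0.01],0.115],[[0,0,0.01],0.115],[[0,0,0.01],0.115],[[0,0,0.01],0.115],[[0,0,0.01],0.115]]' 0.07 20
python3 -m creep '[[[0,0,0.01],0.115],[[0,0,0.01],0.115],[[0,0,0.01],0.115],[[0,0,0.01],0.115],[[0,0,0],0],[[0,0,0],0],[[0,0,0],0],[[0,0,0],0],[[0,0,0],0],[[0,0,0],0]]'
python3 - <<'E'
from h import *
s=robot.read_state();im=snapshot('wrist');cv2.imwrite('pics/w1.png',im[:,:,::-1])
W=cam('wrist',s);R=s['ee_rot'];print(R[:,0].round(3))
for n in ['side','scene','wrist']:
    im2=im if n=='wrist' else snapshot(n);C=W if n=='wrist' else cam(n)
    for c in blobs(im2,*GOLD,amin=200)[:3]:
        h=cv2.approxPolyDP(c,3,True)[:,0];P=np.array([onz(C,p,.04) for p in h])
        print(n,cen(c).round(),[(R.T@(p-s['tool_pos'])*1000).round()[:2].tolist() for p in P])
E
```

```text
t: 0.98
tool_pos: [0.559, 0.1372, 0.1486]
ee_rot: [[0.641, 0.768, -0.001], [0.768, -0.641, -0.0], [-0.0, -0.0, -1.0]]
wrist_force: [-0.2, -0.4, 0.2]
width: 0.0701
grasp_force: 0.0
t: 1.82
tool_pos: [0.5594, 0.1372, 0.1098]
ee_rot: [[0.912, 0.409, 0.001], [0.409, -0.912, 0.0], [0.001, 0.0, -1.0]]
wrist_force: [-0.2, 0.1, -0.0]
width: 0.07
grasp_force: 0.0
[0.912 0.409 0.001]
side [314. 275.] [[-173.0, -55.0], [-93.0, -51.0], [-78.0, -102.0], [-79.0, -149.0], [-151.0, -150.0], [-173.0, -104.0]]
side [258.  41.] [[-84.0, 2252.0], [-197.0, 2273.0], [-213.0, 2050.0], [-238.0, 2203.0], [-314.0, 2194.0], [-274.0, 2265.0], [-356.0, 2591.0], [-371.0, 2289.0], [-332.0, 2128.0], [-420.0, 2118.0], [-400.0, 1970.0], [-473.0, 2177.0], [-620.0, 2161.0], [-771.0, 2679.0], [-618.0, 2830.0], [-543.0, 2657.0], [-526.0, 2838.0], [-488.0, 2578.0], [-535.0, 2658.0], [-454.0, 2387.0], [-484.0, 2841.0], [-291.0, 2905.0]]
side [260. 257.] [[-48.0, 17.0], [8.0, 15.0], [12.0, -59.0], [-43.0, -56.0]]
scene [295. 174.] [[-173.0, -123.0], [-175.0, -78.0], [-149.0, -32.0], [-72.0, -27.0], [-83.0, -92.0]]
scene [313. 200.] [[-51.0, -16.0], [-34.0, 50.0], [22.0, 51.0], [7.0, -21.0]]
wrist [316. 382.] [[-174.0, -122.0], [-181.0, -121.0], [-185.0, -71.0], [-186.0, 268.0], [-168.0, 262.0], [-170.0, 170.0], [-178.0, 169.0], [-178.0, -66.0], [-133.0, -56.0], [-133.0, -103.0]]
wrist [283. 232.] [[18.0, -18.0], [-53.0, -20.0], [-52.0, 18.0], [18.0, 15.0]]
wrist [299. 107.] [[104.0, 17.0], [97.0, -6.0], [59.0, 6.0], [66.0, 28.0]]
```

View pics/w1.png

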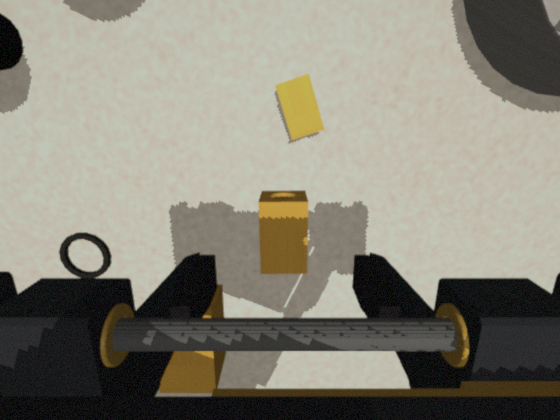

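The wrist view has the spacer centred between the fingers at (283,232), with its +u end face and bore mouth visible at (284,195). I'll descend and grip it.

```bash
python3 -m creep '[[[0,0.001,0.02],0],[[0,0,0.02],0],[[0,0,0.02],0],[[0,0,0.02],0],[[0,0,0.016],0],[[0,0,0.01],0],[[0,0,0],0],[[0,0,0],0],[[0,0,0],0],[[0,0,0],0]]' 0.07 20
python3 -m creep '[[[0,0,0],0],[[0,0,0],0],[[0,0,0],0],[[0,0,0],0],[[0,0,-0.01],0],[[0,0,-0.02],0],[[0,0,-0.02],0],[[0,0,-0.02],0],[[0,0,0],0],[[0,0,0],0]]' 0.03 20
python3 - <<'E'
from h import *
for n in ['wrist','side']:
    im=snapshot(n);cv2.imwrite(f'pics/{n}2.png',im[:,:,::-1])
    if n=='side': a=cv2.resize(im[130:310,180:360],(400,400))
    else: b=cv2.resize(im[130:310,190:370],(400,400))
cv2.imwrite('pics/m2.png',np.hstack([b,a])[:,:,::-1])
E
```

```text
t: 2.8
tool_pos: [0.5602, 0.1363, 0.0044]
ee_rot: [[0.913, 0.409, 0.002], [0.409, -0.913, 0.0], [0.002, 0.001, -1.0]]
wrist_force: [-0.1, -1.2, 0.2]
width: 0.0698
grasp_force: 0.0
t: 3.63
tool_pos: [0.56, 0.1363, 0.0745]
ee_rot: [[0.913, 0.409, 0.002], [0.409, -0.913, 0.0], [0.002, 0.001, -1.0]]
wrist_force: [-0.2, -0.4, -0.6]
width: 0.0297
grasp_force: 0.0
```

View pics/m2.png

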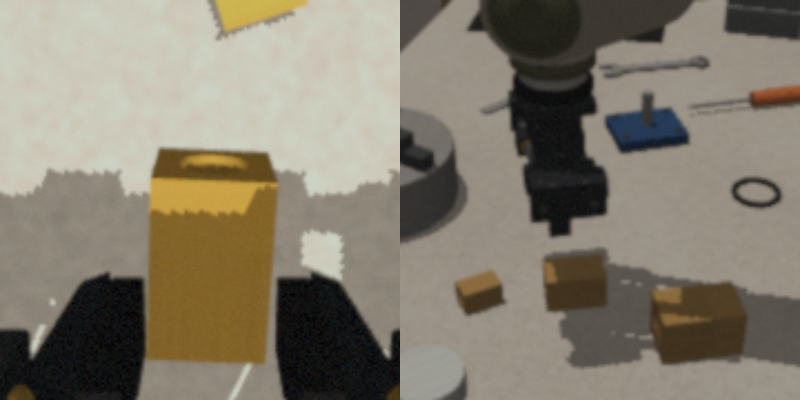

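The grip missed: the spacer is still on the bench, because the fingers closed too slowly before the lift. I'll re-measure.

```bash
python3 - <<'E'
from h import *
s=robot.read_state();R=s['ee_rot'];W=cam('wrist',s)
im=cv2.imread('pics/wrist2.png')[:,:,::-1].copy()
for c in blobs(im,*GOLD,amin=600)[:3]:
    h=cv2.approxPolyDP(c,3,True)[:,0]
    print(h.tolist(),[(R.T@(onz(W,p,.04)-s['tool_pos'])*1000).round()[:2].tolist() for p in h],[(R.T@(onz(W,p,.0)-s['tool_pos'])*1000).round()[:2].tolist() for p in h])
im=cv2.imread('pics/side2.png')[:,:,::-1].copy()
for c in blobs(im,*GOLD,amin=300)[:3]: print(cen(c).round(1), onz(cam('side'),cen(c),.02).round(3))
E
```

```text
[[262, 198], [258, 210], [255, 288], [307, 293], [314, 218], [310, 201]] [[23.0, -15.0], [14.0, -18.0], [-46.0, -22.0], [-50.0, 17.0], [9.0, 20.0], [21.0, 17.0]] [[13.0, -18.0], [3.0, -22.0], [-69.0, -26.0], [-74.0, 20.0], [-4.0, 24.0], [10.0, 21.0]]
[[493, 395], [483, 381], [375, 381], [372, 389], [350, 390], [123, 389], [120, 395]] [[-146.0, 173.0], [-132.0, 162.0], [-132.0, 74.0], [-140.0, 72.0], [-141.0, 54.0], [-140.0, -133.0], [-146.0, -137.0]] [[-189.0, 206.0], [-172.0, 193.0], [-171.0, 88.0], [-181.0, 86.0], [-183.0, 64.0], [-181.0, -159.0], [-189.0, -163.0]]
[[309, 68], [273, 81], [292, 143], [327, 131]] [[103.0, 15.0], [96.0, -7.0], [59.0, 5.0], [67.0, 27.0]] [[109.0, 18.0], [100.0, -8.0], [56.0, 6.0], [65.0, 32.0]]
[313.7 274.7] [0.405 0.159 0.02 ]
[259.5  40.9] [ 1.187 -2.404  0.02 ]
[258.2 256.8] [0.543 0.128 0.02 ]
```

```bash
python3 -m creep '[[[0.002,0,0],0.06],[[0,0,0],0],[[0,0,0],0],[[0,0,0.02],0],[[0,0,0.02],0],[[0,0,0.02],0],[[0,0,0.01],0],[[0,0,0],0],[[0,0,0],0],[[0,0,0],0]]' 0.07 20
python3 -m creep '[[[0,0,0],0],[[0,0,0],0],[[0,0,0],0],[[0,0,0],0],[[0,0,0],0],[[0,0,0],0],[[0,0,0],0],[[0,0,0],0],[[0,0,0],0],[[0,0,0],0]]' 0.03 20
```

```text
t: 4.57
tool_pos: [0.562, 0.1371, 0.0043]
ee_rot: [[0.935, 0.353, 0.002], [0.353, -0.935, 0.0], [0.001, 0.001, -1.0]]
wrist_force: [-0.4, 0.9, -1.0]
width: 0.0701
grasp_force: 0.0
t: 5.4
tool_pos: [0.5617, 0.1371, 0.0036]
ee_rot: [[0.936, 0.353, 0.001], [0.353, -0.936, -0.0], [0.001, 0.0, -1.0]]
wrist_force: [0.0, -0.5, 5.1]
width: 0.0397
grasp_force: 19.9
```

```bash
python3 -m creep '[[[0,0,-0.015],0],[[0,0,-0.015],0],[[-0.011,0.029,0],0],[[-0.011,0.029,0],0],[[-0.011,0.029,0],0],[[-0.011,0.029,0],0],[[-0.011,0.029,0],0],[[0,0,0.014],0],[[0,0,0.014],0],[[0,0,0],0]]' 0.03 20
python3 -m creep '[[[0,0,0],0],[[0,0,-0.006],0],[[0,0,-0.006],0],[[-0.001,0,-0.006],0],[[-0.002,0,-0.006],0],[[-0.003,0,-0.006],0],[[0,0,0],0],[[0,0,0],0],[[0,0,0],0],[[0,0,0],0]]' 0.03 5
python3 - <<'E'
from h import *
a=[]
for n in ['wrist','side']:
    im=snapshot(n);cv2.imwrite(f'pics/{n}3.png',im[:,:,::-1])
    a.append(cv2.resize(im[130:310,190:370] if n=='wrist' else im[110:290,190:370],(400,400)))
cv2.imwrite('pics/m3.png',np.hstack(a)[:,:,::-1])
E
```

```text
t: 6.23
tool_pos: [0.5605, -0.0187, 0.0035]
ee_rot: [[0.936, 0.352, -0.002], [0.352, -0.936, 0.0], [-0.002, -0.001, -1.0]]
wrist_force: [-0.7, 0.1, -1.9]
width: 0.0397
grasp_force: 19.9
t: 7.07
tool_pos: [0.5554, -0.02, 0.0351]
ee_rot: [[0.936, 0.353, -0.001], [0.353, -0.936, 0.0], [-0.0, -0.0, -1.0]]
wrist_force: [0.0, 0.1, -2.2]
width: 0.0398
grasp_force: 5.0
```

View pics/m3.png

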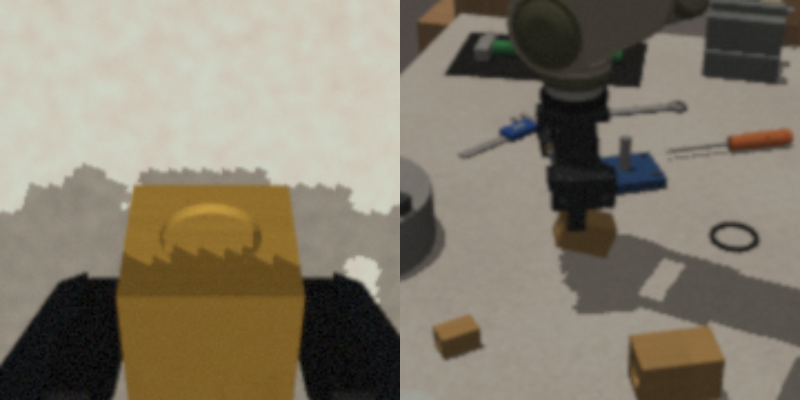

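The spacer is pivoting in the light grip, about halfway over. The upper-end recess looks shallow, since its lit floor sits close to the rim. I'll raise it and let it swing, then square it on the bench.

```bash
python3 -m creep '[[[-0.004,0,-0.006],0],[[-0.004,0,-0.006],0],[[-0.004,0,-0.006],0],[[-0.004,0,-0.006],0],[[0,0,0],0],[[0,0,0],0],[[0,0,0],0],[[0,0,0],0],[[0,0,0],0],[[0,0,0],0]]' 0.03 4
python3 - <<'E'
from h import *
a=[]
for n in ['wrist','side']:
    im=snapshot(n);cv2.imwrite(f'pics/{n}4.png',im[:,:,::-1])
    a.append(cv2.resize(im[130:310,190:370] if n=='wrist' else im[110:290,190:370],(400,400)))
cv2.imwrite('pics/m4.png',np.hstack(a)[:,:,::-1])
E
```

```text
t: 8.0
tool_pos: [0.5405, -0.0257, 0.0591]
ee_rot: [[0.936, 0.353, -0.0], [0.353, -0.936, 0.0], [-0.0, -0.0, -1.0]]
wrist_force: [0.3, 0.5, -2.3]
width: 0.0399
grasp_force: 4.0
```

View pics/m4.png

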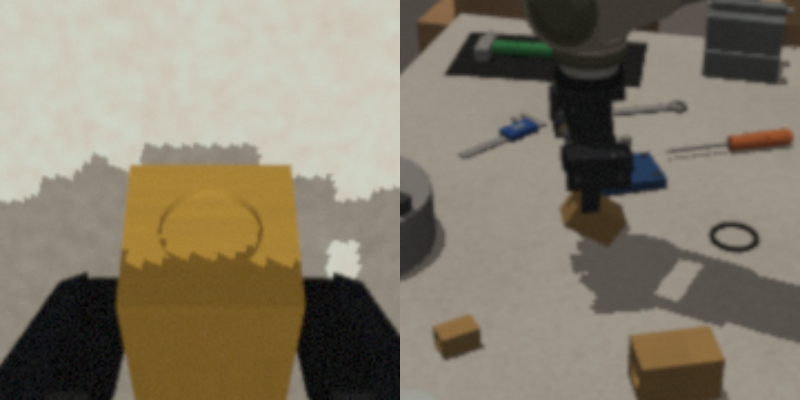

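The upper end is clearly shallow, and the spacer hangs about 50° over. I'll finish the pivot with a drag on the bench.

```bash
python3 -m creep '[[[0,0,0.011],0],[[0,0,0.011],0],[[-0.004,0,0],0],[[-0.004,0,-0.001],0],[[-0.004,0,-0.001],0],[[-0.004,0,0],0],[[-0.004,0,0],0],[[-0.004,0,0],0],[[-0.004,0,0.001],0],[[-0.004,0,0.001],0]]' 0.03 5
python3 -m creep '[[[-0.004,0,0.001],0],[[-0.004,0,0.001],0],[[0,0,0.001],0],[[0,0,0],0],[[0,0,0],0],[[0,0,0],0],[[0,0,0],0],[[0,0,0],0],[[0,0,0],0],[[0,0,0],0]]' 0.03 5
python3 - <<'E'
from h import *
a=[]
for n in ['wrist','side']:
    im=snapshot(n);cv2.imwrite(f'pics/{n}5.png',im[:,:,::-1])
    a.append(cv2.resize(im[130:310,190:370] if n=='wrist' else im[110:290,190:370],(400,400)))
cv2.imwrite('pics/m5.png',np.hstack(a)[:,:,::-1])
E
```

```text
t: 8.93
tool_pos: [0.5103, -0.0372, 0.0374]
ee_rot: [[0.936, 0.353, 0.0], [0.353, -0.936, -0.0], [0.0, 0.0, -1.0]]
wrist_force: [-0.8, 0.2, -3.0]
width: 0.0402
grasp_force: 5.0
t: 9.77
tool_pos: [0.5032, -0.0398, 0.0344]
ee_rot: [[0.936, 0.353, 0.0], [0.353, -0.936, -0.0], [0.0, 0.0, -1.0]]
wrist_force: [0.0, -0.2, -1.5]
width: 0.0401
grasp_force: 5.0
```

View pics/m5.png

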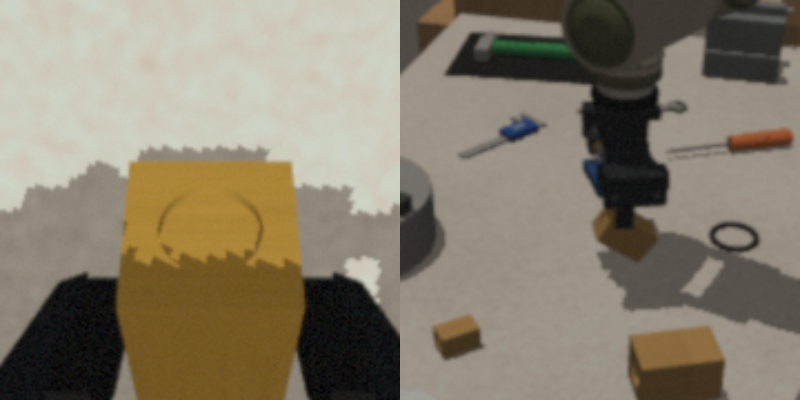

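```bash
python3 -m creep '[[[0,0,-0.01],0],[[0.006,0,0],0],[[0.006,0,0],0],[[0.006,0,0],0],[[0.006,0,0],0],[[0.006,0,0],0],[[0,0,0],0],[[-0.025,0,0],0],[[-0.015,0,0],0],[[-0.006,0,0],0]]' 0.03 3.2
python3 - <<'E'
from h import *
s=robot.read_state();W=cam('wrist',s);R=s['ee_rot']
for k,im in (('before',cv2.imread('pics/wrist5.png')[:,:,::-1].copy()),('now',snapshot('wrist'))):
    h=blobs(im,(10,100,30),(32,255,255),600)
    for c in h[:2]: print(k,cv2.approxPolyDP(c,4,True)[:,0].tolist())
# predicted top-end edge rows vs tilt (grip 10 mm from end, on axis)
for th in (40,50,60,70,80,90):
    a=np.deg2rad(th);ax=np.array([np.cos(a),0,-np.sin(a)]);up=np.array([-np.sin(a),0,-np.cos(a)]) # tool coords (z down)
    g=np.array([0,0,-.019]);print(th,[proj(W,s['tool_pos']+R@(g+.01*ax+k*.02*up)).round().tolist() for k in (1,-1)])
E
```

```text
t: 10.7
tool_pos: [0.4864, -0.0456, 0.0441]
ee_rot: [[0.936, 0.353, -0.002], [0.353, -0.936, 0.0], [-0.002, -0.001, -1.0]]
wrist_force: [-0.1, 0.2, -2.3]
width: 0.0399
grasp_force: 3.2
before [[249, 203], [241, 268], [253, 315], [315, 315], [327, 270], [320, 203]]
before [[517, 397], [505, 381], [395, 381], [393, 388], [364, 390], [146, 388], [142, 394]]
now [[247, 194], [244, 275], [254, 286], [314, 286], [327, 270], [322, 194]]
now [[517, 396], [505, 381], [403, 380], [395, 381], [393, 388], [146, 388], [142, 395]]
40 [[285.0, 292.0], [285.0, 221.0]]
50 [[285.0, 298.0], [285.0, 221.0]]
60 [[285.0, 302.0], [285.0, 223.0]]
70 [[285.0, 304.0], [285.0, 225.0]]
80 [[285.0, 306.0], [285.0, 229.0]]
90 [[285.0, 305.0], [285.0, 234.0]]
```

```bash
cat >> h.py <<'E'
def tilt(uvf,wf,uvn,wn):
    c=calibration('wrist');P=[]
    for uv,w in ((uvf,wf),(uvn,wn)):
        d=np.linalg.solve(c['K'],[uv[0],uv[1],1.])*c['K'][0,0]*.04/w
        P.append((c['T_tool_cam']@[*d,1])[:3]*1000)
    e=P[0]-P[1];print('edge pts tool mm',np.round(P,1),'len',np.linalg.norm(e).round(1),'tilt from vertical deg',np.degrees(np.arctan2(e[2],e[0])).round(1))
E
python3 - <<'E'
from h import *
tilt((284.5,203),71,(284,269),86)
tilt((284.5,194),75,(285.5,272.5),83)
im=snapshot('wrist');s=snapshot('side')
cv2.imwrite('pics/m6.png',np.hstack([cv2.resize(im[130:310,190:370],(400,400)),cv2.resize(s[110:290,190:370],(400,400))])[:,:,::-1])
E
```

```text
edge pts tool mm [[ 28.8  -0.1  -2.4]
 [  7.6  -0.3 -41.4]] len 44.4 tilt from vertical deg 61.5
edge pts tool mm [[ 35.9  -0.1 -10.2]
 [  3.5   0.4 -37.1]] len 42.1 tilt from vertical deg 39.7
```

View pics/m6.png

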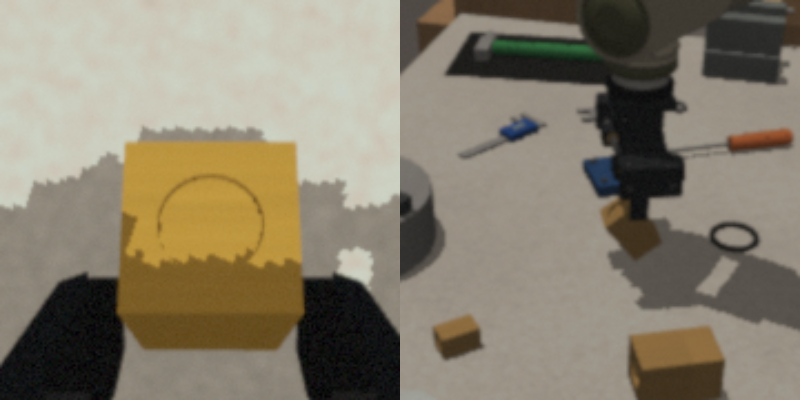

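The fast jerk swung it further, to about 37° from vertical. I'll repeat it.

```bash
python3 -m creep '[[[0.007,0,-0.003],0],[[0.007,0,0],0],[[0.007,0,0],0],[[0.007,0,0],0],[[0.007,0,0],0],[[0.003,0,0],0],[[0,0,0],0],[[-0.03,0,0],0],[[-0.015,0,0],0],[[-0.005,0,0],0]]' 0.03 3.2
python3 - <<'E'
from h import *
im=snapshot('wrist');cv2.imwrite('pics/wrist7.png',im[:,:,::-1]);s=robot.read_state();print(s['wrist_force'].round(1) if hasattr(s['wrist_force'],'round') else s['wrist_force'])
print(cv2.approxPolyDP(blobs(im,(10,100,30),(32,255,255),600)[0],3,True)[:,0].tolist())
g=cv2.cvtColor(im,cv2.COLOR_RGB2GRAY);print('col285',g[180:320:3,285].tolist())
E
```

```text
t: 11.68
tool_pos: [0.4748, -0.0499, 0.0472]
ee_rot: [[0.936, 0.352, -0.002], [0.352, -0.936, 0.0], [-0.002, -0.001, -1.0]]
wrist_force: [-0.9, -0.3, -2.4]
width: 0.0398
grasp_force: 3.2
[-1.5 -0.7 -2.4]
[[249, 200], [242, 256], [254, 305], [314, 305], [326, 267], [320, 200]]
col285 [202, 200, 201, 205, 151, 135, 140, 138, 141, 140, 141, 137, 141, 143, 143, 136, 140, 138, 142, 144, 140, 135, 110, 89, 88, 88, 92, 87, 88, 89, 88, 90, 90, 88, 90, 91, 86, 91, 88, 86, 88, 87, 126, 133, 135, 131, 68]
```

```bash
python3 -m creep '[[[0,0,0],0],[[0.004,0,0],0],[[0.006,0,0],0],[[0.006,0,0],0],[[0.004,0,0],0],[[0,0,0.008],0],[[0,0,0.008],0],[[-0.004,0,0],0],[[-0.005,0,0],0],[[-0.005,0,0],0]]' 0.03 3.5
python3 -m creep '[[[-0.005,0,0],0],[[-0.005,0,0.001],0],[[-0.005,0,0.001],0],[[-0.004,0,0.001],0],[[0,0,0],0],[[0,0,0],0],[[0,0,0],0],[[0,0,0],0],[[0,0,0],0],[[0,0,0],0]]' 0.03 3.5
python3 - <<'E'
from h import *
im=snapshot('wrist');cv2.imwrite('pics/wrist8.png',im[:,:,::-1])
print(cv2.approxPolyDP(blobs(im,(10,100,30),(32,255,255),600)[0],3,True)[:,0].tolist())
s=snapshot('side')
cv2.imwrite('pics/m8.png',np.hstack([cv2.resize(im[130:310,190:370],(400,400)),cv2.resize(s[110:290,190:370],(400,400))])[:,:,::-1])
print(onz(cam('side'),(340,216),0), onz(cam('scene'),(220,207),0))
E
```

```text
t: 12.57
tool_pos: [0.4814, -0.0476, 0.0309]
ee_rot: [[0.936, 0.353, -0.002], [0.353, -0.936, 0.001], [-0.001, -0.001, -1.0]]
wrist_force: [-0.5, 0.1, -1.5]
width: 0.0399
grasp_force: 3.5
t: 13.4
tool_pos: [0.4652, -0.0544, 0.0286]
ee_rot: [[0.936, 0.353, 0.001], [0.353, -0.936, -0.0], [0.001, 0.001, -1.0]]
wrist_force: [-0.7, -0.5, 5.7]
width: 0.0401
grasp_force: 3.5
[[244, 193], [240, 278], [328, 278], [326, 194]]
[ 0.36743538 -0.12444614  0.        ] [ 0.36743124 -0.11613824  0.        ]
```

View pics/m8.png

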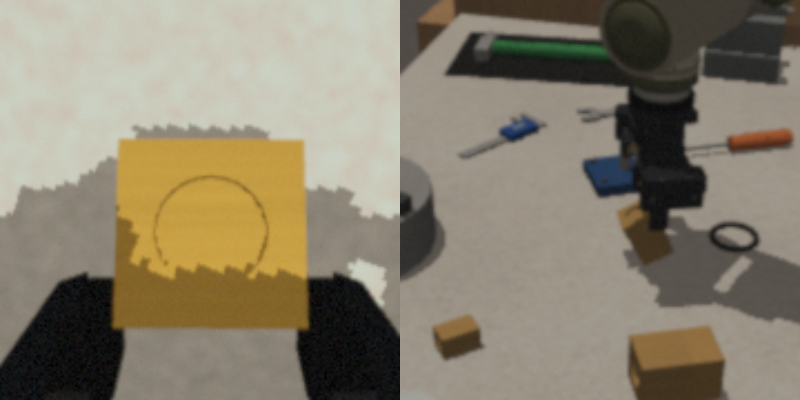

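The spacer is close to upright, with the face spanning rows 193–278. I've now used all ten picture views, so from here I'll measure with solvePnP on the corners of the 40 mm top face.

```bash
cat >> h.py <<'E'
def face(pts):  # 4 corners of the 40 mm top face in wrist picture -> centre & normal in tool frame
    c=calibration('wrist');p=np.array(pts,float)
    o=sorted(range(4),key=lambda i:p[i,1]);t=sorted(o[:2],key=lambda i:p[i,0]);b=sorted(o[2:],key=lambda i:p[i,0])
    p=p[[t[0],t[1],b[1],b[0]]];q=np.array([[-.02,.02,0],[.02,.02,0],[.02,-.02,0],[-.02,-.02,0]])
    n,rs,ts,e=cv2.solvePnPGeneric(q,p,c['K'],None,flags=cv2.SOLVEPNP_IPPE)
    T=c['T_tool_cam']
    for r,t_,er in zip(rs,ts,e):
        A=T[:3,:3]@cv2.Rodrigues(r)[0];print('centre mm',((T[:3,:3]@t_.ravel()+T[:3,3])*1000).round(1),'normal',A[:,2].round(3),'err',er)
def corners(im):
    m=cv2.inRange(cv2.cvtColor(im,cv2.COLOR_RGB2HSV),(10,100,30),(32,255,255))
    m[:150]=0;m[345:]=0;c=max(cv2.findContours(m,cv2.RETR_EXTERNAL,cv2.CHAIN_APPROX_NONE)[0],key=cv2.contourArea)
    return cv2.approxPolyDP(c,3,True)[:,0]
E
python3 -c "
from h import *
face([[244, 193], [240, 278], [328, 278], [326, 194]])"
python3 -m creep '[[[-0.003,0,0.001],0],[[-0.003,0,0.001],0],[[-0.002,0,0],0],[[0,0,0],0],[[0,0,0],0],[[0,0,0],0],[[0,0,0],0],[[0,0,0],0],[[0,0,0],0],[[0,0,0],0]]' 0.03 3.5
python3 -c "
from h import *
c=corners(snapshot('wrist'));print(c.tolist());len(c)==4 and face(c)"
```

```text
centre mm [ 22.3  -0.2 -35.1] normal [ 0.477 -0.039 -0.878] err [0.43339897]
centre mm [ 21.7  -0.  -35.6] normal [ 0.228  0.036 -0.973] err [1.3251102]
t: 14.33
tool_pos: [0.4572, -0.0571, 0.0262]
ee_rot: [[0.936, 0.353, -0.0], [0.353, -0.936, 0.0], [-0.0, -0.0, -1.0]]
wrist_force: [-0.4, 0.7, -2.1]
width: 0.0401
grasp_force: 3.5
[[242, 195], [239, 281], [328, 283], [327, 195]]
centre mm [ 22.2  -0.4 -38.7] normal [ 0.437 -0.008 -0.899] err [0.30713479]
centre mm [ 21.8  -0.3 -38.9] normal [ 0.291  0.013 -0.957] err [0.8201794]
```

The grip has slid toward the spacer's rear edge and it leans about 20°, which is below its 32° tipping angle. Opening the fingers will let it rock onto its flat end, and then I can regrip it squarely.

```bash
python3 -m creep '[[[0,0,0],0],[[0,0,0],0],[[0,0,0],0],[[0,0,0],0],[[0,0,0],0],[[0,0,0],0],[[0,0,0],0],[[0,0,0],0],[[0,0,0],0],[[0,0,0],0]]' 0.06 20
python3 -c "
from h import *
s=robot.read_state();im=snapshot('wrist')
c=corners(im);print(c.tolist());len(c)==4 and face(c)
W=cam('wrist',s)
for p in c: print((s['ee_rot'].T@(onz(W,p,.064)-s['tool_pos'])*1000).round(1))
for p in c[:4]: pass
print([ (cen(b).round(), [x.tolist() for x in cv2.approxPolyDP(b,2.5,True)[:,0]]) for b in blobs(snapshot('side'),(8,80,30),(32,255,255),100) if 190<cen(b)[0]<370 and cen(b)[1]>150])
"
```

```text
t: 15.22
tool_pos: [0.4573, -0.0572, 0.0263]
ee_rot: [[0.936, 0.353, 0.0], [0.353, -0.936, 0.0], [0.0, -0.0, -1.0]]
wrist_force: [0.7, 0.2, 0.8]
width: 0.06
grasp_force: 0.0
[[255, 207], [243, 241], [245, 315], [323, 316], [327, 242], [314, 207]]
[ 36.5 -13.4 -37.7]
[ 20.1 -19.4 -37.7]
[-19.8 -19.9 -37.7]
[-20.4  19.2 -37.7]
[ 19.5  19.7 -37.7]
[ 36.5  13.2 -37.7]
[(array([314., 275.]), [[329, 257], [294, 261], [293, 278], [298, 292], [333, 288], [335, 270]]), (array([305., 218.]), [[299, 202], [300, 227], [313, 228], [315, 209], [312, 216], [307, 216], [306, 205]]), (array([215., 261.]), [[221, 252], [205, 257], [210, 270], [225, 265]]), (array([352., 172.]), [[366, 169], [338, 171], [338, 176], [362, 175]])]
```

It now stands upright and centred between the fingers, deep end down, with the top face at ±20 mm. I'll grip it higher and firmly, lift it, and go over the peg.

```bash
python3 -m creep '[[[0,0,-0.007],0],[[0,0,0],0],[[0,0,0],0],[[0,0,0],0],[[0,0,0],0],[[0,0,0],0],[[0,0,0],0],[[0,0,0],0],[[0,0,0],0],[[0,0,0],0]]' 0.03 30
python3 -m creep '[[[0,0,-0.02],0],[[0,0,-0.03],0],[[0,0,-0.03],0],[[0.0013,0.031,0],0],[[0.0013,0.031,0],0],[[0.0013,0.031,0],0],[[0.0013,0.031,0],0],[[0.0013,0.031,0],0],[[0.0013,0.031,0],0],[[0,0,0],0]]' 
python3 -m creep '[[[0,0,0],0],[[0,0,0],0],[[0,0,0],0],[[0,0,0],0],[[0,0,0],0],[[0,0,0],0],[[0,0,0],0],[[0,0,0],0],[[0,0,0],0],[[0,0,0],0]]' 
python3 -c "
from h import *
im=snapshot('wrist');c=corners(im);print(c.tolist());len(c)==4 and face(c)
for n in('scene','side'):
  im=snapshot(n);cv2.imwrite(f'pics/{n}9.png',im[:,:,::-1]);C=cam(n)
  print(n,proj(C,(.530,-.229,.068)).round(),[(cen(b).round().tolist(),cv2.approxPolyDP(b,2,True)[:,0].tolist()) for b in blobs(im,(8,80,30),(32,255,255),40) if np.hypot(*(cen(b)-proj(C,(.53,-.229,.1))))<25])
"
```

```text
t: 16.15
tool_pos: [0.4575, -0.0572, 0.0336]
ee_rot: [[0.936, 0.353, 0.001], [0.353, -0.936, -0.0], [0.0, 0.0, -1.0]]
wrist_force: [-0.0, 0.3, 6.0]
width: 0.0378
grasp_force: 30.0
t: 16.98
tool_pos: [0.5315, -0.233, 0.1125]
ee_rot: [[0.937, 0.35, 0.001], [0.35, -0.937, -0.001], [0.0, 0.002, -1.0]]
wrist_force: [-0.1, 0.5, -0.3]
width: 0.0302
grasp_force: 0.0
t: 17.82
tool_pos: [0.5302, -0.2284, 0.1133]
ee_rot: [[0.936, 0.353, -0.0], [0.353, -0.936, -0.0], [-0.0, -0.0, -1.0]]
wrist_force: [-0.5, -0.4, -0.5]
width: 0.0301
grasp_force: 0.0
[[100, 192], [59, 191], [2, 209], [13, 258], [63, 259], [102, 234], [106, 227]]
scene [213. 237.] []
side [292. 172.] []
```

The spacer slipped out because the grip was too near its edge. I need to find where it is now.

```bash
python3 -c "
from h import *
s=robot.read_state();W=cam('wrist',s)
for n in('scene','side','wrist'):
  C=W if n=='wrist' else cam(n)
  im=snapshot(n)
  for X in ([.457,-.057,.064],[.457,-.057,.0]): print(n,'expect',proj(C,X).round())
  for b in blobs(im,(8,90,30),(32,255,255),60):
    p=cen(b);q=onz(C,p,.03)
    if .3<q[0]<.75 and abs(q[1])<.35: print(n,p.round(),q.round(3),cv2.contourArea(b),cv2.approxPolyDP(b,2,True)[:,0].tolist())
"
```

```text
scene expect [249. 200.]
scene expect [251. 215.]
scene [297. 173.] [0.406 0.165 0.03 ] 508.5 [[290, 160], [283, 167], [283, 178], [303, 186], [310, 178], [310, 167]]
scene [250. 205.] [ 0.448 -0.051  0.03 ] 317.5 [[248, 193], [241, 199], [242, 213], [252, 218], [258, 212], [258, 198]]
scene [340. 215.] [0.649 0.149 0.03 ] 131.0 [[334, 210], [334, 219], [346, 220], [347, 210]]
side expect [307. 205.]
side expect [305. 225.]
side [314. 275.] [0.405 0.17  0.03 ] 1210.5 [[328, 257], [294, 261], [293, 278], [298, 292], [333, 288], [335, 271]]
side [308. 215.] [ 0.453 -0.061  0.03 ] 397.5 [[300, 203], [301, 228], [313, 229], [315, 204]]
side [215. 261.] [0.632 0.177 0.03 ] 255.5 [[221, 252], [205, 257], [210, 270], [225, 265]]
side [352. 172.] [ 0.349 -0.343  0.03 ] 173.0 [[366, 170], [358, 168], [339, 171], [338, 176], [362, 175]]
wrist expect [ 37. 232.]
wrist expect [ 88. 209.]
wrist [ 54. 225.] [ 0.447 -0.047  0.03 ] 5523.5 [[100, 192], [58, 191], [0, 210], [12, 257], [63, 259], [105, 232]]
wrist [335. 389.] [ 0.369 -0.344  0.03 ] 4030.5 [[494, 395], [483, 381], [377, 380], [373, 381], [371, 388], [353, 388], [343, 352], [336, 359], [336, 389], [123, 388], [119, 394], [127, 397]]
wrist [194. 336.] [ 0.38  -0.192  0.03 ] 661.0 [[201, 303], [196, 303], [192, 309], [187, 330], [186, 353], [190, 367], [196, 367], [203, 355], [203, 351], [196, 351], [194, 346], [197, 321], [200, 317], [206, 317], [205, 308]]
```

It's still standing where it was. I'll go back, check the centring, and grip deeper.

```bash
python3 -m creep '[[[0,0,0],0],[[-0.0013,-0.031,0],0],[[-0.0013,-0.031,0],0],[[-0.0013,-0.031,0],0],[[-0.0013,-0.031,0],0],[[-0.0013,-0.031,0],0],[[-0.0013,-0.031,0],0],[[0,0,0],0],[[0,0,0],0],[[0,0,0],0]]' 0.07 25
python3 -c "
from h import *
s=robot.read_state();W=cam('wrist',s);im=snapshot('wrist')
for b in blobs(im,(8,90,30),(32,255,255),600)[:2]:
  for h in cv2.approxPolyDP(b,2.5,True)[:,0]: print(h,(s['ee_rot'].T@(onz(W,h,.064)-s['tool_pos'])*1000).round(1)[:2])
"
```

```text
t: 18.95
tool_pos: [0.4579, -0.0577, 0.1136]
ee_rot: [[0.936, 0.353, 0.001], [0.353, -0.936, -0.001], [0.001, 0.001, -1.0]]
wrist_force: [0.2, -0.0, -0.1]
width: 0.0698
grasp_force: 0.0
[ 49 120] [  73.2 -160. ]
[  0 121] [  72.6 -193.4]
[  0 230] [  -6.1 -214.1]
[ 32 229] [  -5.4 -189.8]
[ 72 210] [   9.5 -156.9]
[258 183] [ 29.6 -19.1]
[250 200] [ 17.  -25.3]
[251 249] [-21.8 -25.8]
[302 250] [-22.7  13.4]
[304 202] [15.4 14.2]
[299 184] [28.8 10.4]
```

```bash
python3 -m creep '[[[-0.003,-0.006,0],0],[[0,0,0],0],[[0,0,0.02],0],[[0,0,0.02],0],[[0,0,0.02],0],[[0,0,0.02],0],[[0,0,0.011],0],[[0,0,0],0],[[0,0,0],0],[[0,0,0],0]]' 0.07 25
python3 -m creep '[[[0,0,0],0],[[0,0,0],0],[[0,0,0],0],[[0,0,0],0],[[0,0,0],0],[[0,0,0],0],[[0,0,0],0],[[0,0,0],0],[[0,0,0],0],[[0,0,0],0]]' 0.03 25
```

```text
t: 19.83
tool_pos: [0.4528, -0.053, 0.023]
ee_rot: [[0.936, 0.353, 0.001], [0.353, -0.936, -0.0], [0.001, 0.001, -1.0]]
wrist_force: [-0.0, -0.6, 0.2]
width: 0.0699
grasp_force: 0.0
t: 20.67
tool_pos: [0.4526, -0.0527, 0.0226]
ee_rot: [[0.936, 0.353, 0.001], [0.353, -0.936, -0.0], [0.0, 0.001, -1.0]]
wrist_force: [0.2, -0.4, 5.6]
width: 0.0399
grasp_force: 24.9
```

```bash
python3 -m creep '[[[0,0,-0.02],0],[[0,0,-0.03],0],[[0,0,-0.035],0],[[0.0017,0.032,0],0],[[0.0017,0.032,0],0],[[0.0017,0.032,0],0],[[0.0017,0.032,0],0],[[0.0017,0.032,0],0],[[0.0017,0.032,0],0],[[0,0,0],0]]'
python3 -m creep '[[[0,0,0],0],[[0,0,0],0],[[0,0,0],0],[[0,0,0],0],[[0,0,0],0],[[0,0,0],0],[[0,0,0],0],[[0,0,0],0],[[0,0,0],0],[[0,0,0],0]]' 
python3 -c "
from h import *
im=snapshot('wrist');c=corners(im);print(c.tolist());len(c)==4 and face(c)
for n in('scene','side'):
  im=snapshot(n);cv2.imwrite(f'pics/{n}10.png',im[:,:,::-1]);C=cam(n)
  print(n,'tip',proj(C,(.530,-.229,.068)).round(),[(cen(b).round().tolist(),cv2.approxPolyDP(b,2,True)[:,0].tolist()) for b in blobs(im,(8,80,30),(32,255,255),40) if np.hypot(*(cen(b)-proj(C,(.53,-.229,.1))))<25])
  print([proj(C,(.53,-.229,z)).round().tolist() for z in (.086,.118,.15)])
"
```

```text
t: 21.5
tool_pos: [0.5309, -0.2332, 0.1062]
ee_rot: [[0.937, 0.35, 0.0], [0.35, -0.937, -0.001], [-0.0, 0.001, -1.0]]
wrist_force: [-0.9, 1.2, -2.7]
width: 0.0398
grasp_force: 24.9
t: 22.33
tool_pos: [0.5297, -0.2286, 0.1074]
ee_rot: [[0.936, 0.353, -0.0], [0.353, -0.936, 0.0], [-0.0, -0.0, -1.0]]
wrist_force: [-0.3, 0.2, -1.4]
width: 0.0398
grasp_force: 24.9
[[256, 206], [240, 256], [244, 317], [323, 317], [329, 257], [317, 209]]
scene tip [213. 237.] [([212.0, 225.0], [[203, 204], [198, 210], [202, 215], [205, 214], [207, 225], [202, 225], [202, 233], [213, 239], [221, 231], [219, 214], [212, 210], [204, 214], [200, 209]])]
[[212.0, 232.0], [211.0, 224.0], [209.0, 216.0]]
side tip [292. 172.] [([292.0, 158.0], [[285, 144], [287, 168], [298, 168], [299, 149], [296, 155], [292, 155], [291, 144]])]
[[292.0, 166.0], [292.0, 157.0], [293.0, 147.0]]
```

```bash
python3 -m creep '[[[0,0,0.004],0],[[0,0,0.004],0],[[0,0,0.003],0],[[0,0,0.003],0],[[0,0,0.002],0],[[0,0,0.002],0],[[0,0,0.002],0],[[0,0,0.002],0],[[0,0,0.001],0],[[0,0,0],0]]'
```

```text
t: 23.32
tool_pos: [0.5296, -0.2286, 0.0841]
ee_rot: [[0.936, 0.353, -0.0], [0.353, -0.936, 0.0], [-0.0, -0.0, -1.0]]
wrist_force: [-0.6, 0.3, -2.8]
width: 0.0398
grasp_force: 24.9
```

The peg is 6 mm inside with no contact, so this is the deep end. I'll keep lowering.

```bash
python3 -m creep '[[[0,0,0.003],0],[[0,0,0.004],0],[[0,0,0.004],0],[[0,0,0.004],0],[[0,0,0.004],0],[[0,0,0.004],0],[[0,0,0.003],0],[[0,0,0.003],0],[[0,0,0.001],0],[[0,0,0],0]]'
python3 -m creep '[[[0,0,0.001],0],[[0,0,0],0],[[0,0,0.001],0],[[0,0,0],0],[[0,0,0.0005],0],[[0,0,0],0],[[0,0,0],0],[[0,0,0],0],[[0,0,0],0],[[0,0,0],0]]'
```

```text
t: 24.15
tool_pos: [0.5296, -0.2286, 0.0541]
ee_rot: [[0.936, 0.353, -0.0], [0.353, -0.936, 0.0], [-0.0, -0.0, -1.0]]
wrist_force: [-0.1, -0.8, -2.2]
width: 0.0397
grasp_force: 24.9
t: 24.98
tool_pos: [0.5297, -0.2287, 0.0519]
ee_rot: [[0.936, 0.353, 0.0], [0.353, -0.936, -0.0], [0.0, 0.0, -1.0]]
wrist_force: [0.0, 0.5, -2.8]
width: 0.04
grasp_force: 24.9
```

```bash
python3 -m creep '[[[0,0,0.0007],0],[[0,0,0],0],[[0,0,0.0007],0],[[0,0,0],0],[[0,0,0.0005],0],[[0,0,0],0],[[0,0,0],0],[[0,0,0],0],[[0,0,0],0],[[0,0,0],0]]'
```

```text
t: 25.82
tool_pos: [0.5298, -0.2287, 0.0503]
ee_rot: [[0.936, 0.353, 0.0], [0.353, -0.936, -0.0], [0.0, 0.0, -1.0]]
wrist_force: [-1.3, 0.4, 6.4]
width: 0.0396
grasp_force: 24.9
```

Bottomed with about 9 N at TCP 0.0503, against 0.0506 expected. I'll press slightly more and hold.

```bash
python3 -m creep '[[[0,0,0.0003],0],[[0,0,0],0],[[0,0,0],0],[[0,0,0],0],[[0,0,0],0],[[0,0,0],0],[[0,0,0],0],[[0,0,0],0],[[0,0,0],0],[[0,0,0],0]]'
python3 -m creep '[[[0,0,0],0],[[0,0,0],0],[[0,0,0],0],[[0,0,0],0],[[0,0,0],0],[[0,0,0],0],[[0,0,0],0],[[0,0,0],0],[[0,0,0],0],[[0,0,0],0]]'
python3 -m creep '[[[0,0,-0.005],0],[[0,0,-0.01],0],[[0,0,-0.01],0],[[0,0,-0.01],0],[[0,0,-0.01],0],[[0,0,-0.01],0],[[0,0,-0.003],0],[[0,0,0],0],[[0,0,0],0],[[0,0,0],0]]'
```

```text
t: 26.65
tool_pos: [0.5298, -0.2287, 0.0503]
ee_rot: [[0.936, 0.353, 0.001], [0.353, -0.936, -0.0], [0.0, 0.001, -1.0]]
wrist_force: [-2.7, 1.6, 8.1]
width: 0.0398
grasp_force: 24.9
t: 27.48
tool_pos: [0.5298, -0.2287, 0.0503]
ee_rot: [[0.936, 0.353, 0.001], [0.353, -0.936, -0.0], [0.0, 0.001, -1.0]]
wrist_force: [-2.6, 2.4, 8.0]
width: 0.0399
grasp_force: 24.9
t: 28.32
tool_pos: [0.5294, -0.2285, 0.1071]
ee_rot: [[0.936, 0.353, -0.001], [0.353, -0.936, 0.001], [-0.001, -0.001, -1.0]]
wrist_force: [-0.4, -1.0, -2.2]
width: 0.0395
grasp_force: 24.9
```

The gauge step is done: bottomed and held for about 2 s. Next I'll set it down standing in the clear area and topple it toward the robot, so the deep end faces +x.

```bash
python3 -m creep '[[[0.0123,-0.0325,0],0],[[0.0123,-0.0325,0],0],[[0.0123,-0.0325,0],0],[[0.0123,-0.0325,0],0],[[0.0123,-0.0325,0],0],[[0.0123,-0.0325,0],0],[[0,0,0.015],0],[[0,0,0.02],0],[[0,0,0.02],0],[[0,0,0.015],0]]'
python3 -m creep '[[[0,0,0.01],0],[[0,0,0.002],0],[[0,0,0.001],0],[[0,0,0.001],0],[[0,0,0],0],[[0,0,0],0],[[0,0,0],0],[[0,0,0],0],[[0,0,0],0],[[0,0,0],0]]'
```

```text
t: 29.15
tool_pos: [0.5292, -0.0196, 0.0359]
ee_rot: [[0.935, 0.354, -0.002], [0.354, -0.935, 0.001], [-0.002, -0.001, -1.0]]
wrist_force: [-0.4, 0.6, -2.3]
width: 0.0398
grasp_force: 24.9
t: 29.98
tool_pos: [0.5299, -0.0202, 0.0238]
ee_rot: [[0.936, 0.353, 0.0], [0.353, -0.936, -0.0], [0.0, 0.0, -1.0]]
wrist_force: [0.7, 0.2, -1.9]
width: 0.0398
grasp_force: 24.9
```

```bash
python3 -m creep '[[[0,0,0.001],0],[[0,0,0],0],[[0,0,0],0],[[0,0,0],0],[[0,0,0],0],[[0,0,-0.02],0],[[0,0,-0.03],0],[[0,0,-0.01],0],[[0,0,0],0],[[0,0,0],0]]' 0.065 25
python3 -m creep '[[[0.025,0,0],0],[[0.025,0,0],0],[[0,0,0],0],[[0,0,0],0],[[0,0,0],0],[[0,0,0],0],[[0,0,0.014],0],[[0,0,0.014],0],[[0,0,0],0],[[0,0,0],0]]' 0.0 25
python3 -m creep '[[[-0.01,0,0],0],[[-0.01,0,0],0],[[-0.01,0,0],0],[[-0.01,0,0],0],[[-0.01,0,0],0],[[-0.01,0,0],0],[[0,0,0],0],[[0,0,0],0],[[0,0,0],0],[[0,0,0],0]]'
python3 -c "
from h import *
s=robot.read_state();W=cam('wrist',s)
for n in('scene','side','wrist'):
  C=W if n=='wrist' else cam(n);im=snapshot(n);cv2.imwrite(f'pics/{n}12.png',im[:,:,::-1])
  for b in blobs(im,(8,90,30),(32,255,255),100):
    p=cen(b);q=onz(C,p,.03)
    if .42<q[0]<.62 and abs(q[1])<.1: print(n,p.round(),q.round(3),[(h.tolist(),onz(C,h,.04)[:2].round(3).tolist()) for h in cv2.approxPolyDP(b,2.5,True)[:,0]])
"
```

```text
t: 30.82
tool_pos: [0.5299, -0.0201, 0.0826]
ee_rot: [[0.936, 0.353, 0.001], [0.353, -0.936, -0.0], [0.0, 0.0, -1.0]]
wrist_force: [-0.6, 1.2, 0.4]
width: 0.065
grasp_force: 0.0
t: 31.65
tool_pos: [0.576, -0.0027, 0.0544]
ee_rot: [[0.936, 0.353, -0.002], [0.353, -0.936, 0.0], [-0.001, -0.001, -1.0]]
wrist_force: [0.1, 0.1, -0.1]
width: 0.0006
grasp_force: 0.0
t: 32.48
tool_pos: [0.5212, -0.0236, 0.0549]
ee_rot: [[0.936, 0.353, 0.001], [0.353, -0.936, -0.0], [0.001, 0.0, -1.0]]
wrist_force: [0.7, 0.0, -0.6]
width: 0.0002
grasp_force: 0.0
scene [273. 215.] [ 0.525 -0.018  0.03 ] [([272, 202], [0.485, 0.008]), ([264, 209], [0.497, -0.031]), ([264, 221], [0.54, -0.061]), ([275, 227], [0.581, -0.049]), ([281, 221], [0.571, -0.02]), ([281, 206], [0.517, 0.02])]
side [277. 219.] [ 0.531 -0.026  0.03 ] [([282, 205], [0.528, -0.08]), ([269, 206], [0.562, -0.066]), ([271, 232], [0.53, 0.05]), ([284, 231], [0.499, 0.038])]
wrist [286. 221.] [ 0.53  -0.021  0.03 ] [([259, 182], [0.551, 0.004]), ([250, 204], [0.536, 0.005]), ([251, 268], [0.494, -0.01]), ([258, 256], [0.504, -0.011]), ([267, 253], [0.508, -0.016]), ([269, 256], [0.507, -0.018]), ([282, 255], [0.51, -0.026]), ([285, 270], [0.501, -0.032]), ([286, 255], [0.511, -0.028]), ([300, 256], [0.514, -0.037]), ([303, 253], [0.516, -0.038]), ([313, 259], [0.515, -0.046]), ([318, 271], [0.508, -0.052]), ([322, 205], [0.551, -0.037]), ([313, 184], [0.561, -0.027])]
wrist [255. 335.] [ 0.437 -0.031  0.03 ] [([257, 303], [0.471, -0.022]), ([253, 306], [0.467, -0.021]), ([252, 367], [0.419, -0.037]), ([257, 365], [0.421, -0.04]), ([259, 358], [0.428, -0.039]), ([256, 326], [0.453, -0.028]), ([260, 309], [0.467, -0.026])]
wrist [314. 336.] [ 0.453 -0.073  0.03 ] [([312, 303], [0.484, -0.058]), ([308, 313], [0.476, -0.058]), ([313, 332], [0.462, -0.067]), ([310, 362], [0.438, -0.075]), ([316, 367], [0.435, -0.081]), ([318, 332], [0.464, -0.071]), ([315, 305], [0.483, -0.06])]
```

```bash
python3 -c "
from h import *
s=robot.read_state();W=cam('wrist',s)
for h in [(259,182),(313,184),(250,204),(322,205),(251,268),(318,271)]:
  print(h,[((s['ee_rot'].T@(onz(W,h,z)-s['tool_pos']))*1000).round()[:2].tolist() for z in (0,.064)])
S=cam('side');G=cam('scene')
for nm,o in {'topA':((272,202),(282,205)),'c':((273,215),(277,219))}.items(): print(nm,tri([(G,o[0]),(S,o[1])]))
for c in ((.53,-.02),(.505,-.029)):
  u=np.array([.936,.353]);v=np.array([.353,-.936])
  for z in (0,.064):
    P=[np.append(np.array(c)+.02*(a*u+b*v),z) for a,b in((1,1),(1,-1),(-1,-1),(-1,1))]
    print(c,z,'scene',[proj(G,p).round().tolist() for p in P],'side',[proj(S,p).round().tolist() for p in P])
"
```

```text
(259, 182) [[29.0, -19.0], [42.0, -14.0]]
(313, 184) [[28.0, 21.0], [41.0, 15.0]]
(250, 204) [[13.0, -26.0], [30.0, -19.0]]
(322, 205) [[12.0, 28.0], [30.0, 20.0]]
(251, 268) [[-40.0, -27.0], [-8.0, -19.0]]
(318, 271) [[-43.0, 27.0], [-10.0, 19.0]]
topA (array([ 0.51843697, -0.01666825,  0.07925595]), [[-0.6, -0.4], [-0.8, 0.5]])
c (array([ 0.52924405, -0.01963525,  0.03296358]), [[0.0, 0.0], [0.0, -0.0]])
(0.53, -0.02) 0 scene [[275.0, 229.0], [282.0, 221.0], [272.0, 217.0], [264.0, 224.0]] side [[268.0, 225.0], [270.0, 234.0], [285.0, 233.0], [283.0, 224.0]]
(0.53, -0.02) 0.064 scene [[275.0, 214.0], [282.0, 206.0], [271.0, 202.0], [264.0, 209.0]] side [[268.0, 205.0], [270.0, 214.0], [286.0, 213.0], [283.0, 205.0]]
(0.505, -0.029) 0 scene [[268.0, 226.0], [275.0, 218.0], [265.0, 213.0], [257.0, 221.0]] side [[278.0, 225.0], [280.0, 233.0], [295.0, 232.0], [292.0, 224.0]]
(0.505, -0.029) 0.064 scene [[267.0, 211.0], [275.0, 203.0], [264.0, 198.0], [256.0, 206.0]] side [[278.0, 205.0], [281.0, 213.0], [296.0, 212.0], [293.0, 204.0]]
```

The spacer hasn't moved: the shut fingertips passed over it, so the tips sit higher than the nominal TCP. I'll retry the push lower.

```bash
python3 -m creep '[[[0,0,-0.02],0],[[0.02,0,-0.005],0],[[0.02,0,0],0],[[0.02,0,0],0],[[0,0,0],0],[[0,0,0.02],0],[[0,0,0.017],0],[[0,0,0],0],[[-0.005,0,0],0],[[-0.005,0,0],0]]'
python3 -m creep '[[[-0.005,0,0],0],[[-0.005,0,0],0],[[-0.005,0,0],0],[[-0.005,0,0],0],[[-0.005,0,0],0],[[-0.005,0,0],0],[[-0.005,0,0],0],[[0,0,0],0],[[0,0,0],0],[[0,0,0],0]]'
python3 -c "
from h import *
s=robot.read_state();W=cam('wrist',s);im=snapshot('wrist')
b=max([b for b in blobs(im,(8,90,30),(32,255,255),100) if 240<cen(b)[0]<330 and 150<cen(b)[1]<300],key=cv2.contourArea)
for h in cv2.approxPolyDP(b,3,True)[:,0]: print(h,((s['ee_rot'].T@(onz(W,h,.064)-s['tool_pos']))*1000).round()[:2])
print('tcp',proj(W,s['tool_pos']).round())
b=[b for b in blobs(snapshot('side'),(8,90,30),(32,255,255),100) if 240<cen(b)[0]<310 and 190<cen(b)[1]<250]
for x in b: print(cen(x),cv2.approxPolyDP(x,2,True)[:,0].tolist())
"
```

```text
t: 33.47
tool_pos: [0.5672, -0.0063, 0.0434]
ee_rot: [[0.936, 0.353, 0.001], [0.353, -0.936, -0.0], [0.001, 0.0, -1.0]]
wrist_force: [0.2, 0.3, 0.4]
width: 0.0007
grasp_force: 0.0
t: 34.3
tool_pos: [0.5348, -0.0184, 0.0427]
ee_rot: [[0.936, 0.353, 0.0], [0.353, -0.936, -0.0], [0.0, 0.0, -1.0]]
wrist_force: [-0.3, -0.8, 0.6]
width: 0.0007
grasp_force: 0.0
[312 206] [32. 14.]
[258 206] [ 32. -13.]
[248 237] [ 16. -19.]
[249 273] [ -5. -19.]
[258 256] [  5. -14.]
[283 256] [ 5. -1.]
[283 304] [-24.  -1.]
[287 255] [5. 1.]
[310 256] [ 5. 13.]
[322 278] [-8. 20.]
[324 238] [15. 20.]
tcp [285. 248.]
[276.97815764 219.31149098] [[270, 206], [271, 232], [283, 232], [283, 207]]
```

The fingertips actually end about 25 mm above the reported TCP, which also explains the earlier slip. I'll push again with TCP at 0.028.

```bash
python3 -m creep '[[[0,0,-0.015],0],[[0.02,0,0],0],[[0.025,0,0],0],[[0,0,0],0],[[0,0,0.015],0],[[0,0,0.015],0],[[0,0,0],0],[[-0.01,0,0],0],[[-0.007,0,0],0],[[-0.007,0,0],0]]'
python3 -m creep '[[[-0.007,0,0],0],[[-0.007,0,0],0],[[-0.007,0,0],0],[[-0.007,0,0],0],[[-0.007,0,0],0],[[-0.007,0,0],0],[[-0.006,0,0],0],[[0,0,0],0],[[0,0,0],0],[[0,0,0],0]]'
python3 -c "
from h import *
s=robot.read_state();W=cam('wrist',s);im=snapshot('wrist')
print('w',[(cen(b).round().tolist(),cv2.approxPolyDP(b,3,True)[:,0].tolist()) for b in blobs(im,(8,90,30),(32,255,255),300)])
for n in ('side','scene'):
  C=cam(n)
  for b in blobs(snapshot(n),(8,90,30),(32,255,255),100):
    q=onz(C,cen(b),.02)
    if .38<q[0]<.62 and abs(q[1])<.12: print(n,cen(b).round(),q.round(3),cv2.approxPolyDP(b,2,True)[:,0].tolist())
"
```

```text
t: 35.23
tool_pos: [0.5541, -0.0112, 0.0283]
ee_rot: [[0.936, 0.353, 0.001], [0.353, -0.936, -0.0], [0.001, 0.0, -1.0]]
wrist_force: [2.3, 1.3, 0.9]
width: 0.0006
grasp_force: 0.8
t: 36.07
tool_pos: [0.5096, -0.028, 0.0277]
ee_rot: [[0.936, 0.353, 0.0], [0.353, -0.936, -0.0], [0.0, 0.0, -1.0]]
wrist_force: [0.0, 0.0, -1.5]
width: 0.0003
grasp_force: 0.0
w [([270.0, 391.0], [[426, 396], [419, 381], [373, 380], [308, 381], [307, 389], [58, 389], [52, 396]]), ([285.0, 249.0], [[257, 232], [250, 271], [259, 255], [283, 256], [285, 317], [285, 256], [310, 255], [318, 273], [313, 233]]), ([254.0, 335.0], [[257, 303], [250, 328], [252, 367], [257, 365], [259, 356]]), ([314.0, 336.0], [[312, 303], [308, 315], [312, 319], [313, 349], [309, 352], [311, 365], [316, 367], [318, 330]]), ([9.0, 273.0], [[0, 234], [0, 271], [12, 275], [19, 305], [27, 318]])]
side [296. 221.] [ 0.48 -0.04  0.02] [[285, 212], [286, 231], [308, 230], [309, 218], [306, 212]]
scene [259. 214.] [ 0.487 -0.043  0.02 ] [[247, 206], [248, 215], [263, 223], [270, 216], [270, 207], [266, 209], [260, 204], [260, 209], [256, 210]]
```

It toppled as planned: lying at about (0.483, −0.04), deep end toward +x. I'll rise, open and measure it.

```bash
python3 -m creep '[[[0,0,-0.02],0],[[0,0,-0.02],0],[[0,0,-0.02],0],[[0,0,-0.02],0],[[0,0,0],0],[[0,0,0],0],[[0,0,0],0],[[0,0,0],0],[[0,0,0],0],[[0,0,0],0]]' 0.07 20
python3 -c "
from h import *
s=robot.read_state();W=cam('wrist',s);im=snapshot('wrist')
b=[b for b in blobs(im,(8,90,30),(32,255,255),300) if 200<cen(b)[0]<370 and cen(b)[1]<330]
for x in b:
  for h in cv2.approxPolyDP(x,2.5,True)[:,0]: print(h,((s['ee_rot'].T@(onz(W,h,.04)-s['tool_pos']))*1000).round()[:2],((s['ee_rot'].T@(onz(W,h,0)-s['tool_pos']))*1000).round()[:2])
"
```

```text
t: 37.05
tool_pos: [0.509, -0.0278, 0.1069]
ee_rot: [[0.936, 0.353, -0.001], [0.353, -0.936, 0.0], [-0.001, -0.001, -1.0]]
wrist_force: [-0.5, -1.1, -0.3]
width: 0.0653
grasp_force: 0.0
[265 202] [ 11. -15.] [  0. -18.]
[261 212] [  3. -19.] [-10. -22.]
[261 284] [-62. -20.] [-85. -24.]
[307 285] [-63.  19.] [-86.  22.]
[310 215] [ 0. 20.] [-12.  24.]
[306 203] [10. 17.] [-1. 20.]
```

```bash
python3 -m creep '[[[-0.008,0,0],0],[[0,0,0.02],0],[[0,0,0.02],0],[[0,0,0.02],0],[[0,0,0.02],0],[[0,0,0.015],0],[[0,0,0.008],0],[[0,0,0.003],0],[[0,0,0],0],[[0,0,0],0]]' 0.07 20
python3 -m creep '[[[0,0,0.002],0],[[0,0,0.001],0],[[0,0,0.001],0],[[0,0,0.001],0],[[0,0,0],0],[[0,0,0],0],[[0,0,0],0],[[0,0,0],0],[[0,0,0],0],[[0,0,0],0]]'
```

```text
t: 37.93
tool_pos: [0.5021, -0.0309, 0.0023]
ee_rot: [[0.936, 0.353, 0.001], [0.353, -0.936, -0.0], [0.001, 0.001, -1.0]]
wrist_force: [0.1, 0.2, -0.4]
width: 0.0701
grasp_force: 0.0
t: 38.77
tool_pos: [0.5018, -0.0307, -0.0033]
ee_rot: [[0.936, 0.353, 0.0], [0.353, -0.936, -0.0], [0.0, 0.0, -1.0]]
wrist_force: [0.7, -0.3, 1.2]
width: 0.0701
grasp_force: 0.0
```

```bash
python3 -m creep '[[[0,0,0.002],0],[[0,0,0.002],0],[[0,0,0.002],0],[[0,0,0],0],[[0,0,0],0],[[0,0,0],0],[[0,0,0],0],[[0,0,0],0],[[0,0,0],0],[[0,0,0],0]]' 0.03 15
python3 -m creep '[[[0,0,0],0],[[0,0,-0.008],0],[[0,0,-0.008],0],[[-0.002,0,-0.008],0],[[-0.004,0,-0.008],0],[[-0.005,0,-0.008],0],[[-0.005,0,-0.008],0],[[-0.005,0,-0.004],0],[[0,0,0],0],[[0,0,0],0]]' 0.03 4
python3 -c "
from h import *
im=snapshot('wrist');print(corners(im).tolist())
b=[b for b in blobs(snapshot('side'),(8,90,30),(32,255,255),100) if 260<cen(b)[0]<330 and 190<cen(b)[1]<250]
for x in b: print(cen(x),cv2.approxPolyDP(x,2,True)[:,0].tolist())
"
```

```text
t: 39.6
tool_pos: [0.5018, -0.0307, -0.0094]
ee_rot: [[0.936, 0.353, -0.0], [0.353, -0.936, 0.0], [-0.0, -0.0, -1.0]]
wrist_force: [-0.1, 0.1, -2.2]
width: 0.0402
grasp_force: 15.0
t: 40.43
tool_pos: [0.482, -0.0383, 0.0429]
ee_rot: [[0.936, 0.353, 0.0], [0.353, -0.936, -0.0], [0.0, 0.0, -1.0]]
wrist_force: [0.7, 0.0, -2.2]
width: 0.0399
grasp_force: 4.0
[[246, 217], [239, 295], [250, 317], [318, 317], [329, 296], [323, 218]]
[300.48051948 212.43344156] [[290, 201], [286, 205], [288, 212], [305, 224], [313, 216], [311, 209], [303, 202], [303, 209], [295, 211], [295, 204]]
```

```bash
python3 -c "
from h import *
face([[246,217],[323,218],[239,295],[329,296]])"
python3 -m creep '[[[0,0,0.008],0],[[0,0,0.008],0],[[0,0,0.003],0],[[-0.004,0,0],0],[[-0.005,0,0],0],[[-0.005,0,0],0],[[-0.005,0,0.001],0],[[-0.005,0,0.001],0],[[-0.005,0,0.001],0],[[-0.004,0,0.001],0]]' 0.03 3.5
python3 -c "
from h import *
c=corners(snapshot('wrist'));print(c.tolist());len(c)==4 and face(c)"
```

```text
centre mm [ 12.2  -0.2 -34.7] normal [ 0.724  0.018 -0.69 ] err [0.39566355]
centre mm [ 11.2  -0.3 -36.9] normal [ 0.038 -0.018 -0.999] err [3.32088793]
t: 41.37
tool_pos: [0.4504, -0.05, 0.0196]
ee_rot: [[0.936, 0.353, -0.001], [0.353, -0.936, 0.0], [-0.001, -0.0, -1.0]]
wrist_force: [-0.9, 0.3, 2.7]
width: 0.0397
grasp_force: 3.5
[[239, 223], [239, 310], [330, 310], [328, 221], [314, 217], [252, 217]]
```

```bash
python3 -c "
from h import *
face([[239,222],[329,222],[239,310],[330,310]])"
python3 -m creep '[[[-0.003,0,0.001],0],[[-0.002,0,0.001],0],[[0,0,0],0],[[0,0,0],0],[[0,0,0],0],[[0,0,0],0],[[0,0,0],0],[[0,0,0],0],[[0,0,0],0],[[0,0,0],0]]' 0.03 3.5
python3 -c "
from h import *
s=robot.read_state();W=cam('wrist',s)
c=corners(snapshot('wrist'))
for h in c: print(h,((s['ee_rot'].T@(onz(W,h,.064)-s['tool_pos']))*1000).round(1)[:2])"
```

```text
centre mm [ 11.9  -0.3 -47.8] normal [ 0.173 -0.018 -0.985] err [0.73838934]
centre mm [ 13.4  -0.2 -47.3] normal [ 0.681  0.019 -0.732] err [1.83571075]
t: 42.25
tool_pos: [0.4466, -0.0515, 0.0176]
ee_rot: [[0.936, 0.353, -0.0], [0.353, -0.936, 0.0], [-0.0, -0.0, -1.0]]
wrist_force: [-1.7, 0.9, 0.7]
width: 0.0399
grasp_force: 3.5
[252 212] [ 36.8 -13.8]
[239 226] [ 30.5 -19.6]
[240 313] [-12.6 -21. ]
[328 313] [-12.7  20.3]
[330 226] [30.5 19.4]
[315 212] [36.8 12.8]
```

It's within about 10° of vertical, deep bore up. I'll release it to settle flat, then recentre and regrip lower.

```bash
python3 -m creep '[[[0,0,0],0],[[0,0,0],0],[[0,0,0],0],[[0,0,0],0],[[0,0,0],0],[[0,0,0],0],[[0,0,0],0],[[0,0,0],0],[[0,0,0],0],[[0,0,0],0]]' 0.06 25
python3 -c "
from h import *
s=robot.read_state();W=cam('wrist',s);im=snapshot('wrist');c=corners(im)
for h in c: print(h,((s['ee_rot'].T@(onz(W,h,.064)-s['tool_pos']))*1000).round(1)[:2])
g=cv2.cvtColor(im,cv2.COLOR_RGB2GRAY);print(g[200:330:4,285].tolist())"
```

```text
t: 43.13
tool_pos: [0.4466, -0.0516, 0.0177]
ee_rot: [[0.936, 0.353, 0.0], [0.353, -0.936, -0.0], [0.0, 0.0, -1.0]]
wrist_force: [-0.4, -0.6, 0.1]
width: 0.0601
grasp_force: 0.0
[253 212] [ 36.8 -13.4]
[239 252] [ 18.4 -20.1]
[242 318] [-15.4 -20.2]
[325 317] [-14.9  18.9]
[328 252] [18.4 19. ]
[314 212] [36.8 12.4]
[202, 203, 204, 80, 75, 76, 76, 74, 71, 76, 77, 73, 77, 127, 144, 100, 105, 100, 102, 60, 59, 62, 67, 63, 59, 58, 63, 62, 65, 91, 39, 59, 85]
```

Upright, with the top face from about −20 to +18 mm and a dark bore facing up. I'll lower, grip and lift.

```bash
python3 -m creep '[[[0,0,0.004],0],[[0,0,0.004],0],[[0,0,0.003],0],[[0,0,0],0],[[0,0,0],0],[[0,0,0],0],[[0,0,0],0],[[0,0,0],0],[[0,0,0],0],[[0,0,0],0]]' 0.06 25
python3 -m creep '[[[0,0,0],0],[[0,0,0],0],[[0,0,0],0],[[0,0,0],0],[[0,0,0],0],[[0,0,0],0],[[0,0,0],0],[[0,0,0],0],[[0,0,0],0],[[0,0,0],0]]' 0.03 25
python3 -m creep '[[[0,0,-0.01],0],[[0,0,-0.02],0],[[0,0,-0.03],0],[[0,0,-0.03],0],[[0,0,-0.03],0],[[0,0,-0.03],0],[[0,0,-0.03],0],[[0,0,-0.03],0],[[0,0,-0.02],0],[[0,0,-0.01],0]]'
python3 -m creep '[[[0,0,0],0],[[0,0,0],0],[[0,0,0],0],[[0,0,0],0],[[0,0,0],0],[[0,0,0],0],[[0,0,0],0],[[0,0,0],0],[[0,0,0],0],[[0,0,0],0]]'
python3 -c "
from h import *
s=robot.read_state();W=cam('wrist',s);c=corners(snapshot('wrist'));R=s['ee_rot'];print(c.tolist())
dz=s['tool_pos'][2]-.0067
print([((R.T@(onz(W,h,.064+dz)-s['tool_pos']))*1000).round(1)[:2].tolist() for h in c])
S=cam('side');print([(cen(x).round(),cv2.approxPolyDP(x,2,True)[:,0].tolist()) for x in blobs(snapshot('side'),(8,90,30),(32,255,255),100) if 260<cen(x)[0]<340 and 90<cen(x)[1]<240],[proj(S,(s['tool_pos'][0],s['tool_pos'][1],z+dz)).round().tolist() for z in(0,.032,.064)])"
```

```text
t: 44.02
tool_pos: [0.4467, -0.0516, 0.0067]
ee_rot: [[0.936, 0.353, 0.0], [0.353, -0.936, -0.0], [0.0, 0.0, -1.0]]
wrist_force: [0.0, -0.2, 0.4]
width: 0.0597
grasp_force: 0.0
t: 44.85
tool_pos: [0.4466, -0.0515, 0.0066]
ee_rot: [[0.936, 0.353, -0.0], [0.353, -0.936, 0.0], [-0.0, -0.0, -1.0]]
wrist_force: [-0.1, 0.3, 1.0]
width: 0.0397
grasp_force: 25.0
t: 45.68
tool_pos: [0.4471, -0.0518, 0.2491]
ee_rot: [[0.936, 0.353, 0.003], [0.353, -0.936, -0.001], [0.003, 0.003, -1.0]]
wrist_force: [-0.4, -0.7, -2.4]
width: 0.0397
grasp_force: 25.0
t: 46.52
tool_pos: [0.4466, -0.0516, 0.2466]
ee_rot: [[0.936, 0.353, -0.0], [0.353, -0.936, 0.0], [-0.0, -0.0, -1.0]]
wrist_force: [0.3, 0.2, -2.6]
width: 0.0395
grasp_force: 25.0
[[251, 217], [235, 263], [239, 317], [329, 318], [334, 263], [317, 218]]
[[38.1, -13.1], [18.4, -20.3], [-7.2, -19.7], [-7.7, 19.1], [18.4, 20.0], [37.6, 12.6]]
[] [[315.0, 146.0], [316.0, 133.0], [317.0, 120.0]]
```

```bash
python3 -c "
from bench import robot
print(robot.hand_in())"
```

```text
the job is handed in; nothing more can be done
None
```

The job is handed in: I bottomed the spacer's deep bore on the gauge peg at about 10 N and held it for roughly 2 s. I then turned it over, and it ended at 46.5 s (limit 67 s) held still, deep bore up, with its lower end about 24 cm above the bench.

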